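# Flip the stock tags to match the bushing bins

## Task

The flip tags in front of the four bushing bins are out of date. With a fingertip, push over whichever tags are wrong, so that only a full bin (four bushings, one in every pocket) shows green and every other bin shows red, each tag lying right over on its rests. Take hold of nothing. Leave the bushings in their pockets and the caliper and marker pen where they lie.

Things in the scene. Friction and masses are not known exactly. Their poses are not given: they have to be found in the camera images.
- station: Grey base panel 225 (x) x 520 (y) x 10 mm, fixed. Four lanes 126 mm apart along y, each with a hinged tag in front (70 mm before the origin) and a blue bin fixed behind it (centre 50 mm beyond the origin; 120 x 120 mm, its top 56 mm, front 36 mm above the worktop). Origin: on the worktop; +x runs from tags to bins, +y along the row to the robot's left.
- flap_a (a joint): Flap of tag a, rad: 0 upright, +0.65 leaning right (-y) on its rests, showing GREEN (upper face and bare field beside it); -0.65 leaning left (+y), showing RED. A 45 g plate 56 mm wide along the hinge, 4 mm thick, reaching 42 mm from the hinge axis. Turns freely (under 1 N); past upright it drops over and stays. At rest the free edge is 25 mm beside the axis and 33 mm above it, open underneath.
- tag_a: Tag a: base plate with its flap. Origin: under the hinge's middle, 10 mm above the worktop; the hinge axis is 12 mm above the origin, along x, which points to its bin (bin's centre 120 mm along +x); y to the left along the row. Hinge and rests stay below 7 mm above the axis: a fingertip lowered beside the free edge, its end some 12 mm above the axis, moved level across the hinge tips the flap over.
- mid_a (a point): Middle of the flap of tag a, moving with it: 21 mm from the hinge axis, midway through its thickness. z points to the free edge, x along the hinge, +y out of the green face, -y out of the red face.
- flap_b (a joint): Flap of tag b, rad: 0 upright, +0.65 leaning right (-y) on its rests, showing GREEN (upper face and bare field beside it); -0.65 leaning left (+y), showing RED. A 45 g plate 56 mm wide along the hinge, 4 mm thick, reaching 42 mm from the hinge axis. Turns freely (under 1 N); past upright it drops over and stays. At rest the free edge is 25 mm beside the axis and 33 mm above it, open underneath.
- tag_b: Tag b: base plate with its flap. Origin: under the hinge's middle, 10 mm above the worktop; the hinge axis is 12 mm above the origin, along x, which points to its bin (bin's centre 120 mm along +x); y to the left along the row. Hinge and rests stay below 7 mm above the axis: a fingertip lowered beside the free edge, its end some 12 mm above the axis, moved level across the hinge tips the flap over.
- mid_b (a point): Middle of the flap of tag b, moving with it: 21 mm from the hinge axis, midway through its thickness. z points to the free edge, x along the hinge, +y out of the green face, -y out of the red face.
- flap_c (a joint): Flap of tag c, rad: 0 upright, +0.65 leaning right (-y) on its rests, showing GREEN (upper face and bare field beside it); -0.65 leaning left (+y), showing RED. A 45 g plate 56 mm wide along the hinge, 4 mm thick, reaching 42 mm from the hinge axis. Turns freely (under 1 N); past upright it drops over and stays. At rest the free edge is 25 mm beside the axis and 33 mm above it, open underneath.
- tag_c: Tag c: base plate with its flap. Origin: under the hinge's middle, 10 mm above the worktop; the hinge axis is 12 mm above the origin, along x, which points to its bin (bin's centre 120 mm along +x); y to the left along the row. Hinge and rests stay below 7 mm above the axis: a fingertip lowered beside the free edge, its end some 12 mm above the axis, moved level across the hinge tips the flap over.
- mid_c (a point): Middle of the flap of tag c, moving with it: 21 mm from the hinge axis, midway through its thickness. z points to the free edge, x along the hinge, +y out of the green face, -y out of the red face.
- flap_d (a joint): Flap of tag d, rad: 0 upright, +0.65 leaning right (-y) on its rests, showing GREEN (upper face and bare field beside it); -0.65 leaning left (+y), showing RED. A 45 g plate 56 mm wide along the hinge, 4 mm thick, reaching 42 mm from the hinge axis. Turns freely (under 1 N); past upright it drops over and stays. At rest the free edge is 25 mm beside the axis and 33 mm above it, open underneath.
- tag_d: Tag d: base plate with its flap. Origin: under the hinge's middle, 10 mm above the worktop; the hinge axis is 12 mm above the origin, along x, which points to its bin (bin's centre 120 mm along +x); y to the left along the row. Hinge and rests stay below 7 mm above the axis: a fingertip lowered beside the free edge, its end some 12 mm above the axis, moved level across the hinge tips the flap over.
- mid_d (a point): Middle of the flap of tag d, moving with it: 21 mm from the hinge axis, midway through its thickness. z points to the free edge, x along the hinge, +y out of the green face, -y out of the red face.
- bushing_1: Turned steel bushing, 52 mm diameter, 75 mm tall, upright in a bin, its top 88 mm above the worktop. A bin has four pockets two by two, centres 29 mm each way from the bin's centre; four bushings fill it. Origin: centre of its underside, axis z.
- bushing_2: Turned steel bushing, 52 mm diameter, 75 mm tall, upright in a bin, its top 88 mm above the worktop. A bin has four pockets two by two, centres 29 mm each way from the bin's centre; four bushings fill it. Origin: centre of its underside, axis z.
- bushing_3: Turned steel bushing, 52 mm diameter, 75 mm tall, upright in a bin, its top 88 mm above the worktop. A bin has four pockets two by two, centres 29 mm each way from the bin's centre; four bushings fill it. Origin: centre of its underside, axis z.
- bushing_4: Turned steel bushing, 52 mm diameter, 75 mm tall, upright in a bin, its top 88 mm above the worktop. A bin has four pockets two by two, centres 29 mm each way from the bin's centre; four bushings fill it. Origin: centre of its underside, axis z.
- bushing_5: Turned steel bushing, 52 mm diameter, 75 mm tall, upright in a bin, its top 88 mm above the worktop. A bin has four pockets two by two, centres 29 mm each way from the bin's centre; four bushings fill it. Origin: centre of its underside, axis z.
- bushing_6: Turned steel bushing, 52 mm diameter, 75 mm tall, upright in a bin, its top 88 mm above the worktop. A bin has four pockets two by two, centres 29 mm each way from the bin's centre; four bushings fill it. Origin: centre of its underside, axis z.
- bushing_7: Turned steel bushing, 52 mm diameter, 75 mm tall, upright in a bin, its top 88 mm above the worktop. A bin has four pockets two by two, centres 29 mm each way from the bin's centre; four bushings fill it. Origin: centre of its underside, axis z.
- bushing_8: Turned steel bushing, 52 mm diameter, 75 mm tall, upright in a bin, its top 88 mm above the worktop. A bin has four pockets two by two, centres 29 mm each way from the bin's centre; four bushings fill it. Origin: centre of its underside, axis z.
- bushing_9: Turned steel bushing, 52 mm diameter, 75 mm tall, upright in a bin, its top 88 mm above the worktop. A bin has four pockets two by two, centres 29 mm each way from the bin's centre; four bushings fill it. Origin: centre of its underside, axis z.
- caliper: Bystander: caliper 72 x 235 x 15 mm lying loose on the worktop. Origin: centre of its underside.
- marker_red: Bystander: white marker pen with red cap, 14 x 136 x 15 mm, lying loose on the worktop at the left end of the station. Origin: centre of its underside.
Not all that is in view belongs to the job. Leave any yellow look-alike of the bushing_1 alone.

How it is judged (in metres and radians):
At the end, for the whole second after the job is handed in: The tag in front of the bin that holds four bushings shows green (flap beyond +0.55 rad), the tags of the other three bins show red (flap beyond -0.55 rad), and no flap is moving (under 0.2 rad/s) (((y of bushing_1 in the frame of tag_a between -0.063 and 0.063 m and value of joint flap_a above 0.55 rad) or (not (y of bushing_1 in the frame of tag_a between -0.063 and 0.063 m) and value of joint flap_a below -0.55 rad)) and ((y of bushing_1 in the frame of tag_b between -0.063 and 0.063 m and value of joint flap_b above 0.55 rad) or (not (y of bushing_1 in the frame of tag_b between -0.063 and 0.063 m) and value of joint flap_b below -0.55 rad)) and ((y of bushing_1 in the frame of tag_c between -0.063 and 0.063 m and value of joint flap_c above 0.55 rad) or (not (y of bushing_1 in the frame of tag_c between -0.063 and 0.063 m) and value of joint flap_c below -0.55 rad)) and ((y of bushing_1 in the frame of tag_d between -0.063 and 0.063 m and value of joint flap_d above 0.55 rad) or (not (y of bushing_1 in the frame of tag_d between -0.063 and 0.063 m) and value of joint flap_d below -0.55 rad)) and velocity of joint flap_a between -0.2 and 0.2 rad/s and velocity of joint flap_b between -0.2 and 0.2 rad/s and velocity of joint flap_c between -0.2 and 0.2 rad/s and velocity of joint flap_d between -0.2 and 0.2 rad/s); the robot touches nothing.
It fails at once if a flap is taken between the fingers (the grasp point inside the flap's outline, within 4 mm of its mid-plane) ((x of the grasp point in the frame of mid_a between -0.036 and 0.036 m and y of the grasp point in the frame of mid_a between -0.004 and 0.004 m and z of the grasp point in the frame of mid_a between -0.024 and 0.024 m) or (x of the grasp point in the frame of mid_b between -0.036 and 0.036 m and y of the grasp point in the frame of mid_b between -0.004 and 0.004 m and z of the grasp point in the frame of mid_b between -0.024 and 0.024 m) or (x of the grasp point in the frame of mid_c between -0.036 and 0.036 m and y of the grasp point in the frame of mid_c between -0.004 and 0.004 m and z of the grasp point in the frame of mid_c between -0.024 and 0.024 m) or (x of the grasp point in the frame of mid_d between -0.036 and 0.036 m and y of the grasp point in the frame of mid_d between -0.004 and 0.004 m and z of the grasp point in the frame of mid_d between -0.024 and 0.024 m)).
It fails at once if a bushing is lifted, knocked or shifted by more than 10 mm (distance of any of bushing_1, bushing_2, bushing_3, bushing_4, bushing_5, bushing_6, bushing_7, bushing_8, bushing_9 from where it was at the start of the episode above 0.01 m).
It fails at once if a bystander (caliper or marker) is shifted by more than 15 mm (distance of any of caliper, marker_red from where it was at the start of the episode above 0.015 m).
It also fails if it takes over 51 s, if anything falls off the work surface, if the arm or the gripper's body presses on something with over 40 N, if the wrist force passes 120 N, or if a joint passes its speed limit or range.

## Robot

A 7-joint arm with a two-finger parallel gripper is mounted at the origin on a cart in front of the work surface, level with it; the furniture and walls round the work are solid. World frame = base frame: x ahead of the robot, y to its left, z up, the work surface at z = 0. Lengths are in mm, angles in rad, forces in N, time in s.
With the tool pointing down it reaches from about 350 to 900 mm from the base axis. Payload 19.9 kg.
Tool frame: the origin (TCP) lies between the finger pads; the fingertips stand 8 mm ahead of it and the grasp point (between the pads) lies 11 mm behind it; z points along the fingers, y is the direction in which the jaws open and shut (so a half turn about z gives the same grasp; the last joint's range is limited). The gripper opens to 85 mm and grips with 20 to 120 N. Pads are 22 mm wide; open, the fingers measure 114 mm over their backs; the gripper's body (76 mm by 85 mm) begins 54 mm behind the grasp point. The pads swing forward as they close: fully open they stand 13 mm farther back than shut.
Start: joints at [-1.381, 0.417, -0.01, 1.614, 0.005, 1.111, -0.053], TCP at [143.571, 608.268, 239.26] pointing down, gripper open.
Joint ranges: [-2.81, 2.81], [-0.39, 2.02], [-1.27, 1.25], [0.06, 2.57], [-1.19, 4.33], [0.19, 2], [-2.82, 2.82]. Speed limits (rad/s): [1.89, 1.89, 2.39, 2.39, 3.01, 3.01, 3.01].

## Interface

Orientations are given as a unit quaternion [w, x, y, z].
In Python, from workcell import monitor, eyes, close_job gives the robot as it stands. The module is installed in compiled form; this text tells all that it offers.
- The arm moves only by the tool apply_moves, never from a script. Its argument "targets" is a list of rows, each a list of 7 numbers: the turn, a rotation vector about the world's x, y, z in rad, then the shift along the world's x, y, z in mm, then the closure in counts, from 0 (fully open) to 255 (shut). In form: [[wx, wy, wz, tx, ty, tz, claw], ...]. A call has exactly 8 rows; each row shifts and turns the pose as measured when the row begins; what a row does not reach is not made up. A row lasts 1/10 s, in which the tool goes at most 50 mm and 8.59 degrees, less where a joint would pass 70% of its speed; a pose out of reach is approached as far as the arm can. A call is refused whole if a number of a shift passes 50 or a number of a turn 0.15, either way. A call with a gripper value outside its range is refused whole. The fingers move at their own pace and stop on an object; "force" is the grip in N (left out, the last holds). Time passes only in rows, so rows that do not move let the fingers close, or fill a call up. It gives the time, the measured TCP pose, the force and the opening at its end, in the units of the state.
- monitor.observe(): the state, without advancing time (a new reading comes with each control period).
- eyes.get_image(name): name is "side" or "top" or "wrist"; returns a dict with "color" (400x640x3 uint8, red, green, blue), "camera_matrix" (3x3 intrinsics, pixels), "dist_coeffs" ([k1, k2, p1, p2, k3] as OpenCV has them; the pictures are not rectified), "extrinsics" (4x4, takes a point from world to camera coordinates); the wrist camera has in their place "mount" (4x4, takes a point from camera to tool coordinates, whose origin is the TCP and whose axes are the flange's). Camera axes: x right, y up, looking along -z (the intrinsics and any distortion apply to the point x, -y, -z); pixel columns grow to the right and rows downward; lengths in mm; the calibration is good to about 2 mm. A picture is of the moment at which its call begins: read the wrist's pose just before it. There is no depth.
- close_job(): hands the job in, once; it reports no verdict.
The state is a dict: "time_s": time; "joint_pos": joint angles; "qd": joint speeds; "effort": joint torques, N m; "ee_pos": TCP position; "orientation": TCP orientation; "force": force on the tool from outside, world axes, zero at the start; "ft_torque": the same for the moment, N m; "width": finger opening in mm.
Only numpy, scipy, OpenCV 4.12 (cv2) and the standard library are available. Lean on these libraries where they do the work, as an engineer would, in place of code of your own. Each camera call takes 0.05 s, during which the arm holds its last target. There are 200 camera calls.

## Working session

There is one attempt and no reset: what is moved stays moved. The work goes in short steps, Python scripts to look and compute and a tool call to move; the robot and the scene stay as the last step left them, time stands still between calls to the robot, and variables do not carry over. Pictures are saved under pics/ and viewed, about 8 in all and at most 12, crops included, and the job is handed in when it is done.

Besides the shell and the picture viewer there is one more tool, called after "Request:" as a command line: name --pt "numbers of a row" for each row, then --argument value for the rest. apply_moves: Moves the arm, as the interface text tells. Its arguments: {"type":"object","properties":{"targets":{"type":"array","items":{"type":"array","items":{"type":"number"}}},"force":{"type":"number"}},"required":["targets"]}

```bash
mkdir -p pics
python3 - <<'E'
from workcell import monitor, eyes
import cv2,numpy as np
s=monitor.observe();print({k:np.round(v,3) for k,v in s.items()})
for n in("top","side"):
    d=eyes.get_image(n);cv2.imwrite(f"pics/{n}0.png",d["color"][:,:,::-1]);print(n,d["camera_matrix"],d["dist_coeffs"],np.round(d["extrinsics"],3))
E
```

```text
{'time_s': np.float64(0.0), 'joint_pos': array([-1.38 ,  0.418, -0.01 ,  1.614,  0.005,  1.111, -0.053]), 'qd': array([ 0.002,  0.002,  0.002, -0.001, -0.001,  0.001, -0.001]), 'effort': array([ 0.0000e+00, -8.6447e+01,  6.7900e-01, -4.3489e+01,  1.9000e-02,
        8.0000e-03, -0.0000e+00]), 'ee_pos': array([143.513, 607.94 , 238.649]), 'orientation': array([-0.   ,  0.116,  0.993, -0.001]), 'force': array([ 0.339, -0.78 , -0.123]), 'ft_torque': array([-0.06 , -0.057, -0.019]), 'width': np.float64(85.682)}
top [[422.98538131   0.         320.95104773]
 [  0.         422.98538131 202.14786043]
 [  0.           0.           1.        ]] [-0.03860312  0.          0.          0.          0.        ] [[ 8.000000e-03 -1.000000e+00 -0.000000e+00 -1.189340e+02]
 [ 9.920000e-01  7.000000e-03  1.260000e-01 -5.460950e+02]
 [-1.260000e-01 -1.000000e-03  9.920000e-01 -1.379318e+03]
 [ 0.000000e+00  0.000000e+00  0.000000e+00  1.000000e+00]]
side [[446.73281099   0.         315.61053313]
 [  0.         446.73281099 195.08556785]
 [  0.           0.           1.        ]] [-0.00652783  0.          0.          0.          0.        ] [[ 8.080000e-01 -5.890000e-01 -1.000000e-02 -5.143760e+02]
 [ 3.960000e-01  5.310000e-01  7.490000e-01 -1.988210e+02]
 [-4.360000e-01 -6.100000e-01  6.620000e-01 -1.186175e+03]
 [ 0.000000e+00  0.000000e+00  0.000000e+00  1.000000e+00]]
```

View pics/top0.png

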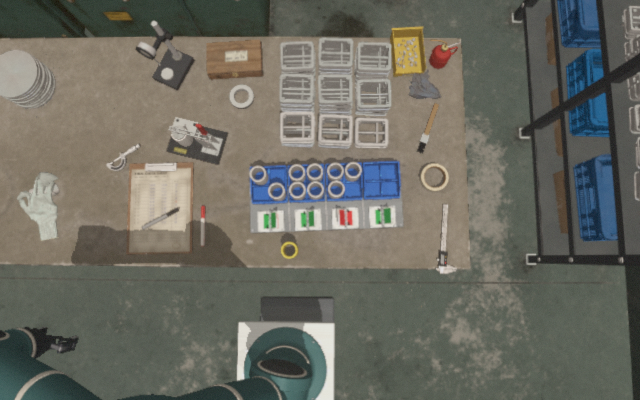

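View pics/side0.png

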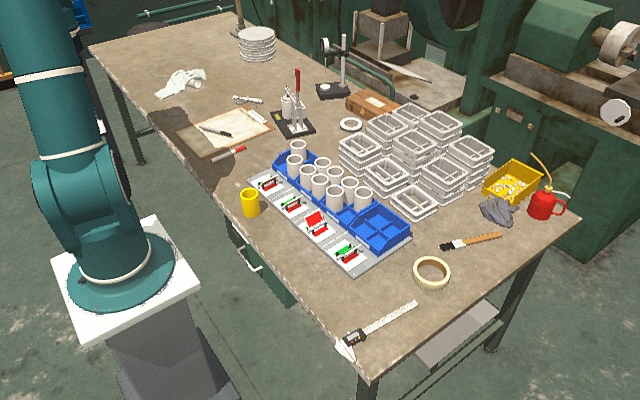

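```bash
cat > h.py <<'E'
import numpy as np,cv2
from workcell import monitor, eyes
def ray(d,uv):
    p=cv2.undistortPoints(np.array([[uv]],float),d["camera_matrix"],d["dist_coeffs"])[0,0]
    E=d["extrinsics"];R=E[:3,:3];c=-R.T@E[:3,3];return c,R.T@np.array([p[0],-p[1],-1])
def at(d,uv,z):
    c,r=ray(d,uv);return c+r*(z-c[2])/r[2]
def proj(d,P):
    E=d["extrinsics"];q=(E[:3,:3]@np.array(P,float).T).T+E[:3,3];q=q*[1,-1,-1]
    return cv2.projectPoints(q,np.zeros(3),np.zeros(3),d["camera_matrix"],d["dist_coeffs"])[0][:,0]
E
python3 - <<'E'
from h import *
t=eyes.get_image("top");s=eyes.get_image("side")
a=cv2.resize(t["color"][150:260,240:410],None,fx=4.6,fy=4.6,interpolation=cv2.INTER_CUBIC)
cv2.imwrite("pics/t1.png",a[:,:,::-1])
b=cv2.resize(s["color"][140:280,235:420],None,fx=4.3,fy=4.3,interpolation=cv2.INTER_CUBIC)
cv2.imwrite("pics/s1.png",b[:,:,::-1])
for d in(t,s): E=d["extrinsics"];print(-E[:3,:3].T@E[:3,3])
E
```

```text
[ 369.30407679 -116.5856404  1436.97739109]
[ -22.74532999 -920.50296961  929.1291657 ]
```

View pics/t1.png

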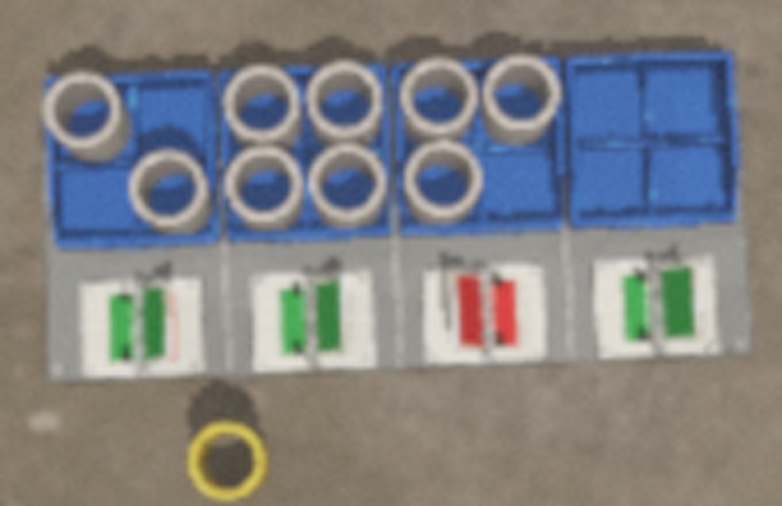

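View pics/s1.png

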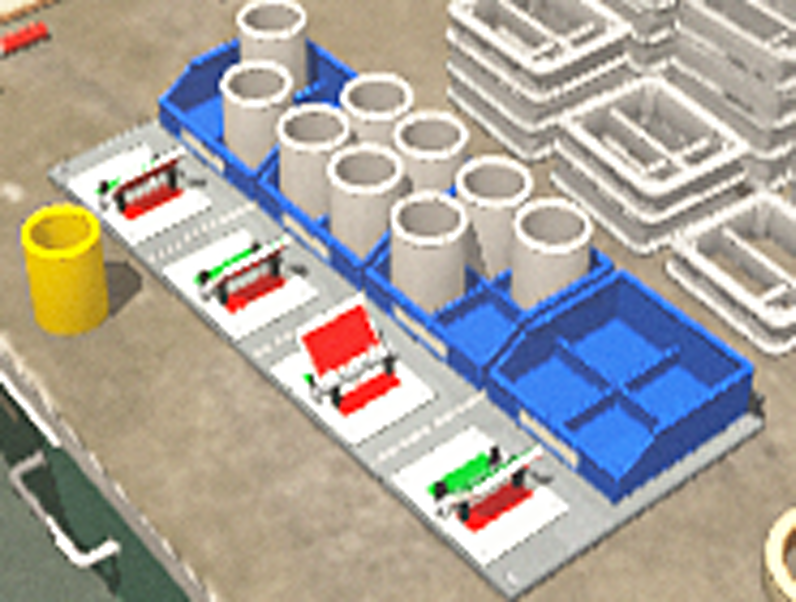

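Full bin is the second from the left (2, 4, 3, 0 bushings; total 9). Tags from the left: green, green, red, green. So the first (t1.png hinge ≈(137,325)) and fourth (≈(655,305)) must go to red, pushed toward +y. Locating them.

Run:
```python
from h import *
t=eyes.get_image("top");s=eyes.get_image("side")
f=lambda u,v,z:at(t,(240+(u+.5)/4.6-.5,150+(v+.5)/4.6-.5),z)[:2].round(1)
print("front L,R",f(52,378,10),f(750,352,10))
B=[f(57,247,36),f(738,221,36)]
print("bin front",B)
print("bin back z56",f(45,75,56),f(731,55,56))
bs=[(84,108),(169,187),(263,102),(344,101),(263,186),(346,185),(438,98),(521,96),(443,181)]
P=np.array([f(u,v,88) for u,v in bs])
# model lane offsets y=189,63,-63,-189; bushing coords
M=np.array([(79,218),(21,160),(79,92),(79,34),(21,92),(21,34),(79,-34),(79,-92),(21,-34)],float)
A=cv2.estimateAffinePartial2D(M,P)[0];print(A.round(4),"scale",np.hypot(*A[:,0]))
mc,pc=M.mean(0),P.mean(0);U,_,V=np.linalg.svd((P-pc).T@(M-mc));R=U@V;o=pc-R@mc
print("resid",(P-(M@R.T+o)).round(1).tolist(),"yaw",np.arctan2(R[1,0],R[0,0]),"o",o)
w=lambda p:R@np.array(p)+o
for y in(189,63,-63,-189):print("hinge",w((-70,y)).round(1))
print("frontL",w((-115,260)),"frontR",w((-115,-260)))
print("seen hinges",f(137,325,24),f(310,319,24),f(488,313,24),f(655,305,24))
print("yellow top",f(228,460,75))
# side check of free edges for green tags 1,4
side=lambda u,v:(235+u/4.3,140+v/4.3)
for y in(189,-189):
    P3=[list(w((-70+dx,y-25)))+[55] for dx in(-28,28)]
    q=proj(s,P3);print("edge in s1:",((q-[235,140])*4.3).round(0).tolist())
```

```text
front L,R [447.5 120.8] [ 470.4 -391.7]
bin front [array([541.2, 115.5]), array([ 563.9, -379.5])]
bin back z56 [664.1 124.5] [ 682.7 -372.7]
[[ 9.934000e-01 -3.610000e-02  5.623038e+02]
 [ 3.610000e-02  9.934000e-01 -1.294002e+02]] scale 0.9940970777566982
resid [[0.4, -0.4], [0.4, -1.7], [1.2, -0.8], [0.3, -0.1], [-0.8, 0.3], [-1.7, 0.1], [0.5, 1.6], [0.4, 1.1], [-0.7, -0.1]] yaw 0.03495120620834051 o [ 562.0129181  -129.58346397]
hinge [485.5  56.9]
hinge [489.9 -69.1]
hinge [ 494.3 -195. ]
hinge [ 498.7 -320.9]
frontL [437.99768862 126.23917548] frontR [ 456.16861576 -393.44324428]
seen hinges [485.8  57.5] [491.2 -68.5] [ 496.5 -198.2] [ 503.3 -320. ]
yellow top [387.9 -14.3]
edge in s1: [[118.0, 180.0], [183.0, 149.0]]
edge in s1: [[465.0, 497.0], [535.0, 453.0]]
```

Request:
apply_moves --pt "0 0 0 21 -38 0 255" --pt "0 0 0 21 -38 0 255" --pt "0 0 0 21 -38 0 255" --pt "0 0 0 21 -38 0 255" --pt "0 0 0 21 -38 0 255" --pt "0 0 0 21 -38 0 255" --pt "0 0 0 21 -38 0 255" --pt "0 0 0 21 -38 0 255" --force 20

```text
time_s: 1.1
ee_pos: [311.6, 295.9, 237.9]
orientation: [-0.001, 0.112, 0.994, 0.001]
force: [0.6, 0.8, 0.4]
width: 0.2
```

Request:
apply_moves --pt "0 0 0 21 -38 0 255" --pt "0 0 0 21 -38 0 255" --pt "0 0 0 21 -38 0 255" --pt "0 0 0 21 -38 0 255" --pt "0 0 0 21 -38 0 255" --pt "0 0 0 21 -38 0 255" --pt "0 0 0 21 -38 0 255" --pt "0 0 0 0 0 0 255"

```text
time_s: 1.9
ee_pos: [464.1, 13.0, 240.2]
orientation: [0.002, 0.114, 0.993, 0.002]
force: [-0.5, 0.6, -0.3]
width: -0.1
```

Request:
apply_moves --pt "0 0 0 11 -9 0 255" --pt "0 0 0 10 -9 0 255" --pt "0 0 0 0 0 -30 255" --pt "0 0 0 0 0 -30 255" --pt "0 0 0 0 0 -30 255" --pt "0 0 0 0 0 -20 255" --pt "0 0 0 0 0 -15 255" --pt "0 0 0 0 0 0 255"

```text
time_s: 2.7
ee_pos: [486.2, -6.0, 111.6]
orientation: [0.003, 0.115, 0.993, 0.003]
force: [-0.4, 0.3, 0.2]
width: 0.3
```

Run:
```python
from h import *
s=monitor.observe();print(s["ee_pos"],s["orientation"])
w=eyes.get_image("wrist");t=eyes.get_image("side")
b=cv2.resize(t["color"][120:290,225:425],(640,544),interpolation=cv2.INTER_CUBIC)
c=np.hstack([cv2.resize(w["color"],(400,250)),cv2.resize(b,(400,340))[:250]]) if 0 else w["color"]
cv2.imwrite("pics/w2.png",c[:,:,::-1]);cv2.imwrite("pics/s2.png",b[:,:,::-1])
```

```text
[486.20369678  -5.99783369 111.57055244] [0.00297463 0.11524804 0.99332848 0.00275046]
```

View pics/w2.png

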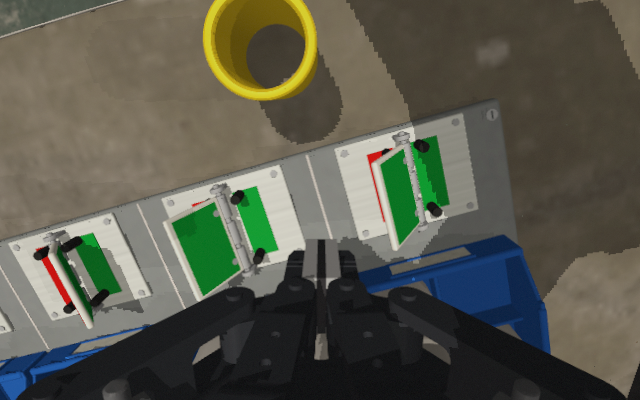

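View pics/s2.png

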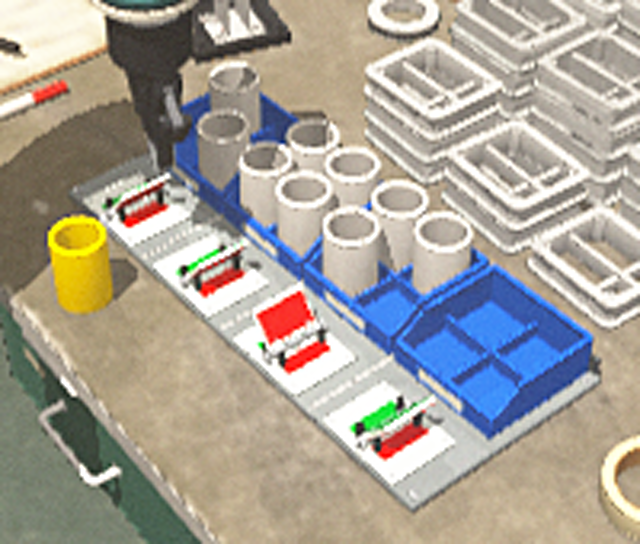

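Run:
```python
from h import *
from scipy.spatial.transform import Rotation as Ro
w=eyes.get_image("wrist");s=monitor.observe();q=np.array(s["orientation"])
T=np.eye(4);T[:3,:3]=Ro.from_quat(q[[1,2,3,0]]).as_matrix();T[:3,3]=s["ee_pos"]
w["extrinsics"]=np.linalg.inv(T@w["mount"])
for n,uv,z in[("a0",(402,137),25),("a1",(424,230),25),("aedge0",(375,165),55),("aedge1",(393,248),55),("b0",(220,190),25),("b1",(250,272),25),("cornerFL",(497,100),10)]:print(n,at(w,uv,z).round(1))
print("tip proj",proj(w,[(T@[0,0,8,1])[:3]]))
```

```text
a0 [456.1  54.8  25. ]
a1 [522.2  59.2  25. ]
aedge0 [463.   31.2  55. ]
aedge1 [515.4  32.4  55. ]
b0 [462.9 -68.   25. ]
b1 [525.3 -65.9  25. ]
cornerFL [448.8 124.1  10. ]
tip proj [[321.15879082 259.46988122]]
```

Wrist view agrees: hinge a (489, 57), free edge y≈32. Lower beside it and push.

Request:
apply_moves --pt "0 0 0 1 0 -25 255" --pt "0 0 0 1 0 -20 255" --pt "0 0 0 0 0 -12 255" --pt "0 0 0 0 0 -8 255" --pt "0 0 0 0 0 0 255" --pt "0 0 0 0 8 0 255" --pt "0 0 0 0 8 0 255" --pt "0 0 0 0 8 0 255"

```text
time_s: 3.65
ee_pos: [494.2, 19.9, 53.7]
orientation: [0.01, 0.116, 0.993, 0.005]
force: [-1.9, -13.6, 17.9]
width: -0.3
```

Unexpected 18 N upward force; looking before going on.

Run:
```python
from h import *
s=monitor.observe();print(s["ee_pos"],s["orientation"],s["force"],s["ft_torque"])
w=eyes.get_image("wrist");t=eyes.get_image("side")
b=cv2.resize(t["color"][155:225,240:310],(400,400),interpolation=cv2.INTER_CUBIC)
c=np.hstack([cv2.resize(w["color"][100:340,200:440],(400,400)),b])
cv2.imwrite("pics/w3.png",c[:,:,::-1])
```

```text
[494.22776584  19.86229638  53.70838396] [0.01027585 0.11556131 0.99323345 0.00522453] [ -1.90716441 -13.56142198  17.94588303] [-2.56353222  0.39139395 -0.00792137]
```

View pics/w3.png

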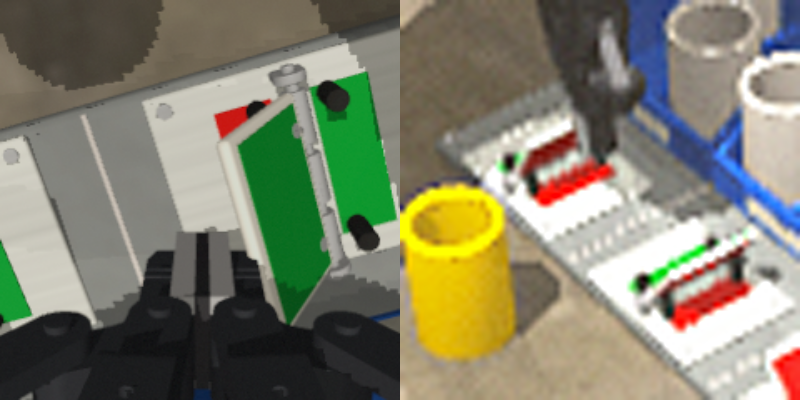

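Force direction is exactly along the flap towards the hinge: the finger presses the end face rather than sweeping below it, so it's too high. Back off, lower and check.

Request:
apply_moves --pt "0 0 0 -2 -10 0 255" --pt "0 0 0 -2 -10 0 255" --pt "0 0 0 0 -8 0 255" --pt "0 0 0 0 0 0 255" --pt "0 0 0 0 0 0 255" --pt "0 0 0 0 0 0 255" --pt "0 0 0 0 0 0 255" --pt "0 0 0 0 0 0 255"

```text
time_s: 4.55
ee_pos: [490.1, -9.1, 54.3]
orientation: [0.011, 0.115, 0.993, 0.006]
force: [-0.1, 0.5, 0.8]
width: -0.1
```

Request:
apply_moves --pt "0 0 0 0 0 -6 255" --pt "0 0 0 0 0 -5 255" --pt "0 0 0 0 0 0 255" --pt "0 0 0 0 0 0 255" --pt "0 0 0 0 0 0 255" --pt "0 0 0 0 0 0 255" --pt "0 0 0 0 0 0 255" --pt "0 0 0 0 0 0 255"

```text
time_s: 5.35
ee_pos: [490.0, -8.6, 42.1]
orientation: [0.011, 0.114, 0.993, 0.006]
force: [0.5, 0.1, 0.4]
width: -0.2
```

Request:
apply_moves --pt "0 0 0 0 8 0 255" --pt "0 0 0 0 8 0 255" --pt "0 0 0 0 6 0 255" --pt "0 0 0 0 5 0 255" --pt "0 0 0 0 5 0 255" --pt "0 0 0 0 4 0 255" --pt "0 0 0 0 0 0 255" --pt "0 0 0 0 0 0 255"

```text
time_s: 6.15
ee_pos: [490.0, 31.7, 42.3]
orientation: [0.011, 0.114, 0.993, 0.006]
force: [-0.2, -0.1, 0.1]
width: 0.0
```

Request:
apply_moves --pt "0 0 0 0 5 0 255" --pt "0 0 0 0 5 0 255" --pt "0 0 0 0 5 0 255" --pt "0 0 0 0 4 0 255" --pt "0 0 0 0 0 0 255" --pt "0 0 0 0 0 0 255" --pt "0 0 0 0 0 0 255" --pt "0 0 0 0 0 0 255"

```text
time_s: 6.95
ee_pos: [490.0, 51.9, 42.2]
orientation: [0.011, 0.114, 0.993, 0.006]
force: [0.6, -0.1, -0.6]
width: 0.0
```

Run:
```python
from h import *
s=monitor.observe();print(s["ee_pos"],s["force"])
w=eyes.get_image("wrist");t=eyes.get_image("side")
b=cv2.resize(t["color"][155:225,240:310],(400,400),interpolation=cv2.INTER_CUBIC)
c=np.hstack([cv2.resize(w["color"][100:340,200:440],(400,400)),b])
cv2.imwrite("pics/w4.png",c[:,:,::-1])
```

```text
[489.98457857  51.90372729  42.24117938] [ 0.55239759 -0.05378378 -0.63953429]
```

View pics/w4.png

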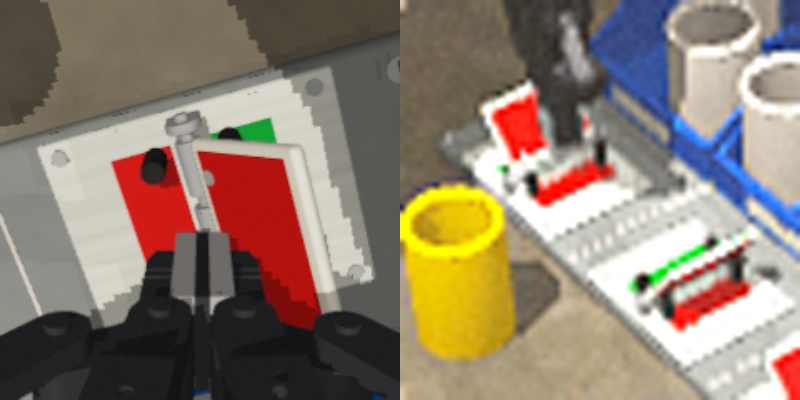

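Tag a now lies on red (flap over to +y). Retreat up, then go to tag d.

Request:
apply_moves --pt "0 0 0 0 -6 0 255" --pt "0 0 0 0 -6 0 255" --pt "0 0 0 0 0 20 255" --pt "0 0 0 0 0 35 255" --pt "0 0 0 0 0 40 255" --pt "0 0 0 0 0 20 255" --pt "0 0 0 0 -30 0 255" --pt "0 0 0 0 -40 0 255"

```text
time_s: 7.85
ee_pos: [489.1, -33.0, 161.5]
orientation: [0.01, 0.112, 0.994, 0.006]
force: [0.4, -0.8, -0.5]
width: -0.3
```

Request:
apply_moves --pt "0 0 0 1 -40 0 255" --pt "0 0 0 1 -40 0 255" --pt "0 0 0 1 -40 0 255" --pt "0 0 0 1 -40 0 255" --pt "0 0 0 1 -40 0 255" --pt "0 0 0 1 -40 0 255" --pt "0 0 0 1 -40 0 255" --pt "0 0 0 1 -40 0 255"

```text
time_s: 8.65
ee_pos: [493.1, -369.6, 162.6]
orientation: [0.011, 0.112, 0.994, 0.006]
force: [0.8, 0.4, -0.2]
width: -0.2
```

Request:
apply_moves --pt "0 0 0 4 -8 0 255" --pt "0 0 0 4 -6 0 255" --pt "0 0 0 0 0 -25 255" --pt "0 0 0 0 0 -25 255" --pt "0 0 0 0 0 0 255" --pt "0 0 0 0 0 0 255" --pt "0 0 0 0 0 0 255" --pt "0 0 0 0 0 0 255"

```text
time_s: 9.45
ee_pos: [499.3, -390.5, 113.9]
orientation: [0.012, 0.115, 0.993, 0.005]
force: [-0.1, 1.0, 0.0]
width: 0.0
```

Run:
```python
from h import *
s=monitor.observe();print(s["ee_pos"],s["orientation"])
w=eyes.get_image("wrist");cv2.imwrite("pics/w5.png",w["color"][:,:,::-1])
```

```text
[ 499.33526933 -390.49129599  113.92315331] [0.01235923 0.11534568 0.99323552 0.00508192]
```

View pics/w5.png

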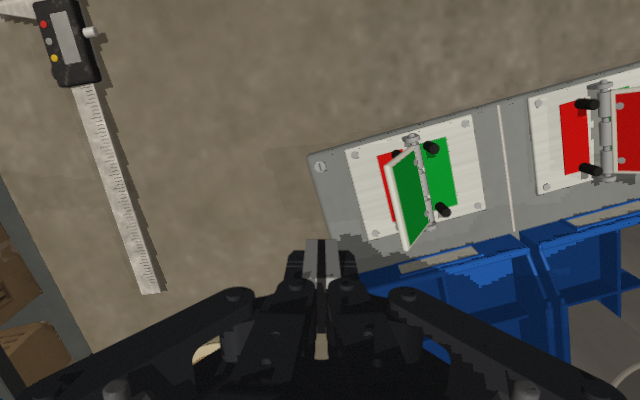

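Flap d visible: hinge (412,138)–(433,226), free edge (387,163)–(406,248). Caliper well to the left and clear.

Run:
```python
from h import *
from scipy.spatial.transform import Rotation as Ro
w=eyes.get_image("wrist");s=monitor.observe();q=np.array(s["orientation"])
T=np.eye(4);T[:3,:3]=Ro.from_quat(q[[1,2,3,0]]).as_matrix();T[:3,3]=s["ee_pos"]
w["extrinsics"]=np.linalg.inv(T@w["mount"])
for uv,z in[((412,138),25),((433,226),25),((387,163),55),((406,248),55)]:print(at(w,uv,z).round(1))
```

```text
[ 471.2 -323.5   25. ]
[ 534.1 -318.5   25. ]
[ 475.9 -346.5   55. ]
[ 530.1 -344.3   55. ]
```

Request:
apply_moves --pt "0 0 0 0 0 -20 255" --pt "0 0 0 0 0 -20 255" --pt "0 0 0 0 0 -10 255" --pt "0 0 0 0 0 -8 255" --pt "0 0 0 0 0 0 255" --pt "0 0 0 0 0 0 255" --pt "0 0 0 0 0 0 255" --pt "0 0 0 0 0 0 255"

```text
time_s: 10.35
ee_pos: [501.4, -391.7, 58.6]
orientation: [0.015, 0.115, 0.993, 0.004]
force: [-0.4, 0.1, 0.4]
width: -0.4
```

Request:
apply_moves --pt "0 0 0 0 0 -8 255" --pt "0 0 0 0 0 -7 255" --pt "0 0 0 0 0 0 255" --pt "0 0 0 0 0 0 255" --pt "0 0 0 0 0 0 255" --pt "0 0 0 0 0 0 255" --pt "0 0 0 0 0 0 255" --pt "0 0 0 0 0 0 255"

```text
time_s: 11.15
ee_pos: [501.7, -391.9, 42.9]
orientation: [0.016, 0.115, 0.993, 0.004]
force: [1.4, -0.2, 0.1]
width: -0.0
```

Request:
apply_moves --pt "0 0 0 0 8 0 255" --pt "0 0 0 0 8 0 255" --pt "0 0 0 0 6 0 255" --pt "0 0 0 0 5 0 255" --pt "0 0 0 0 5 0 255" --pt "0 0 0 0 4 0 255" --pt "0 0 0 0 0 0 255" --pt "0 0 0 0 0 0 255"

```text
time_s: 11.95
ee_pos: [502.1, -351.8, 43.3]
orientation: [0.016, 0.114, 0.993, 0.004]
force: [-0.4, -0.7, -0.1]
width: -0.0
```

Request:
apply_moves --pt "0 0 0 0 5 0 255" --pt "0 0 0 0 5 0 255" --pt "0 0 0 0 5 0 255" --pt "0 0 0 0 5 0 255" --pt "0 0 0 0 3 0 255" --pt "0 0 0 0 0 0 255" --pt "0 0 0 0 0 0 255" --pt "0 0 0 0 0 0 255"

```text
time_s: 12.75
ee_pos: [502.0, -327.0, 43.2]
orientation: [0.016, 0.115, 0.993, 0.004]
force: [-0.1, -0.4, -0.4]
width: -0.0
```

Request:
apply_moves --pt "0 0 0 0 -6 0 255" --pt "0 0 0 0 -6 0 255" --pt "0 0 0 0 0 20 255" --pt "0 0 0 0 0 35 255" --pt "0 0 0 0 0 45 255" --pt "0 0 0 0 0 45 255" --pt "0 0 0 -20 -30 20 255" --pt "0 0 0 -30 -30 0 255"

```text
time_s: 13.55
ee_pos: [452.1, -401.5, 213.8]
orientation: [0.015, 0.112, 0.994, 0.003]
force: [-0.1, -0.6, -0.8]
width: 0.0
```

Request:
apply_moves --pt "0 0 0 -20 -20 10 255" --pt "0 0 0 -20 -20 10 255" --pt "0 0 0 -20 -20 10 255" --pt "0 0 0 -20 -20 0 255" --pt "0 0 0 0 0 0 255" --pt "0 0 0 0 0 0 255" --pt "0 0 0 0 0 0 255" --pt "0 0 0 0 0 0 255"

```text
time_s: 14.35
ee_pos: [362.1, -492.1, 247.6]
orientation: [0.015, 0.117, 0.993, 0.001]
force: [0.6, -0.4, -0.4]
width: 0.0
```

Run:
```python
from h import *
s=monitor.observe();print(s["ee_pos"],s["force"])
t=eyes.get_image("top");b=eyes.get_image("side")
A=cv2.resize(t["color"][150:260,240:460],(800,400),interpolation=cv2.INTER_CUBIC)
cv2.imwrite("pics/t6.png",A[:,:,::-1])
cv2.imwrite("pics/s6.png",cv2.resize(b["color"][140:280,235:420],(740,560),interpolation=cv2.INTER_CUBIC)[:,:,::-1])
```

```text
[ 362.06668744 -492.06765385  247.56296918] [ 0.64433541 -0.39653987 -0.41916625]
```

View pics/t6.png

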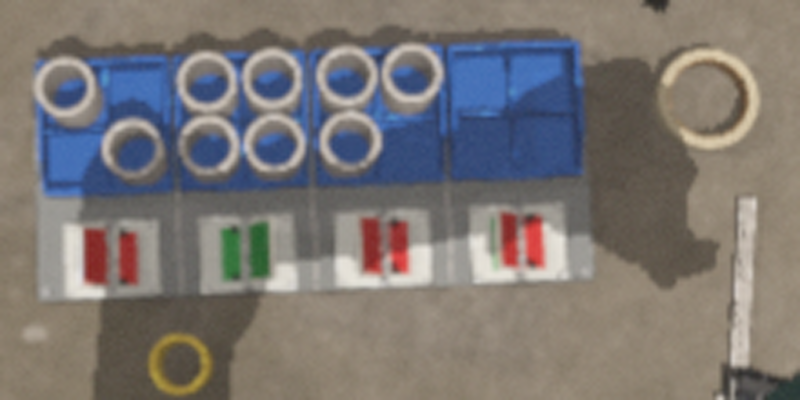

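All four tags now read red, green, red, red (hinges at ≈(108,258), (245,250), (383,246), (520,240)). The bushings sit where they did, and the arm is clear.

```bash
python3 -c "from workcell import close_job; print(close_job())"
```

```text
the job is handed in; nothing more can be done
None
```

I pushed over the two wrong tags and handed the job in at about 14 s. From left to right the tags now show red, green, red, red. The only full bin is the second from the left; the bins hold 2, 4, 3 and 0 bushings. The leftmost and rightmost tags were showing green and are now red.

- **First push:** on the leftmost tag the fingertip was about 8 mm too high. It pressed on the end of the flap with about 22 N, under the 40 N limit. I backed off, lowered it and repeated the push. That push and the one on the rightmost tag showed about 1 N or less on the tool.
- **Last check:** the final top picture shows the four tags in those colours and all nine bushings in their pockets. The arm was well clear, with no contact force.
- **Not measured:** I judged the flap angles by eye. I saw no sign that the caliper or pen had moved, but I did not measure them, and neither is fully in that last picture.

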